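# Take the vial rack out of the desiccator cabinet

## Task

Swing the clear door of the desiccator cabinet wide open, about square to the front, take the white rack of sample vials by its wire handle, and lift it clear of the cabinet floor before drawing it out. Keep the rack level all the way and leave the other things and the open door alone; finish while still holding the rack still and level in the air, entirely out in front of the cabinet, touching nothing but the fingers, with its underside at least 10 cm above the bench, ready for a colleague to check the vials.

Things in the scene. Friction and masses are not known exactly. Their poses are not given: they have to be found in the camera images.
- desiccator: Fixed clear acrylic cabinet, light trims, dark grey floor; 280 deep (x) x 300 wide (y) x 345 mm high. Origin at the centre of its underside. Open front: plane x = -140 mm, looking to its -x, towards the robot. Walls and roof 8 mm thick: inside 284 mm wide, floor top 45 mm and roof underside 337 mm above the bench. No shelf, no sill.
- door (a joint): Angle of the cabinet's clear front door: 0 closed, grows as its free edge swings towards the robot, stop at 1.9 rad; may start slightly ajar. Door 300 wide x 339 high x 10 mm, 0.6 kg, top 342 mm above the bench. Upright hinge at the cabinet's +y edge: opens clockwise seen from above. No latch or spring, slight friction, stays where left.
- door_handle (a point): Grip point on the door's upright round bar handle, 11 mm thick, 35 mm off the outer face, 260 mm from the hinge line. Bar from 227 to 338 mm above the bench, on 8 mm stems at 240 and 325 mm. The point is on the bar's axis 310 mm above the bench, 28 mm below its top: pinch from straight above. Its x axis points from the bar to the door.
- door_hinge (a point): Point on the door's upright hinge axis, at the door's outer face, at the height of door_handle; in the cabinet's frame x = -152 mm, y = +150 mm.
- vial_rack: Loose white rack 90 long (x) x 60 wide (y) x 36 mm with ten amber vials fixed in it (tops at 54 mm), about 0.4 kg; origin at the centre of its underside. Steel wire handle 10 mm thick over it lengthwise: uprights at x = +-38 mm, bar along x. Stands on the cabinet floor, lengthwise into the cabinet, centre 50 to 65 mm behind the front: reach in tilted 35 to 45 degrees, fingers closing sideways.
- rack_handle (a point): Middle of the rack's handle bar, on its axis, 100 mm above the rack's underside and over its centre; axes as vial_rack.
- desiccant_tub: Loose round white tub with grey lid, 56 mm diameter, 62 mm high, behind the rack in the cabinet. Origin at the centre of its underside. Not to be disturbed.
- paper_cup: Loose empty cream paper cup, 80 mm across the mouth, 95 mm high, on the bench to the right of the cabinet. Origin at the centre of its underside. Not to be disturbed.
- screw_jar: Loose white jar with lid, 72 mm diameter, 55 mm high, on the bench to the right of the cabinet. Origin at the centre of its underside. Not to be disturbed.
- tube_tray: Loose shallow steel tray, 150 x 100 x 18 mm, with steel sample tubes with red caps, on the bench farther to the right. Origin at the centre of its underside. Not to be disturbed.

How it is judged:
By the outcome, as a careful person would: the job done as asked, in the order asked, and still so for the second after the job is handed in, while the arm keeps its last pose, push and grip.
It also fails if it takes over 61 s, if anything falls off the work surface, if the arm or the gripper's body presses on something with over 40 N, if the wrist force passes 120 N, or if a joint passes its speed limit or range.

## Robot

A 6-joint arm with a two-finger parallel gripper is mounted at the origin on the work surface. World frame = base frame: x ahead of the robot, y to its left, z up, the work surface at z = 0. Lengths are in m, angles in degrees, forces in N, time in s.
With the tool pointing down it reaches from about 0.375 to 0.9 m from the base axis. Payload 3.1 kg.
Tool frame: the origin (TCP) lies at the very end of the fingers, on their centre line; the grasp point (between the pads) lies 19 mm behind it (bot.tcp_to_grasp is the distance from the TCP to the grasp point, in m); z points along the fingers, y is the line along which they close (so a half turn about z gives the same grasp; the last joint's range is limited). The gripper opens to 87 mm and grips with 3 to 60 N. Pads are 19 mm wide; open, the fingers measure 117 mm over their backs; the gripper's body (75 mm by 190 mm) begins 51 mm behind the grasp point.
Start: joints at [58.929, 30.224, 82.088, -0, 67.689, -10.227], TCP at [0.222, 0.584, 0.223] pointing down, gripper open.
Joint ranges: [-176.69, 176.69], [-43.24, 126.21], [12.49, 139.97], [-82, 262], [0, 151.66], [-163.58, 163.58]. Speed limits (degrees/s): [159.86, 159.86, 180, 180, 180, 180].

## Interface

Orientations are given as a 3x3 rotation matrix whose columns are the frame's x, y, z axes.
In Python, from rig import telemetry, capture, camera_info, job, bot gives the robot as it stands. The module is installed in compiled form; this text tells all that it offers.
- The arm moves only by the tool carry_out, never from a script. Its argument "deltas" is a list that holds one entry, the list of rows, each a list of 7 numbers: the shift along the tool's x, y, z scaled (see below), then the turn, a rotation vector about the tool's x, y, z scaled (see below), then the closure, from -1 (fully open) to 1 (shut). In form: [[[dx, dy, dz, ax, ay, az, claw], ...]]. A call has exactly 10 rows; each row is the pose to reach, as a shift and turn from the pose commanded when the call began, along the tool's axes at that moment, turning the shorter way round; what a row does not reach only later rows make up. The controller multiplies each number of a shift by 15 cm and each number of a turn by 360 degrees. A row lasts 1/12 s, in which the tool goes at most 41.7 mm and 7.16 degrees, less where a joint would pass 70% of its speed; a pose out of reach is approached as far as the arm can. A call with a number of a shift or a turn outside -1 to 1 is refused whole. A call with a gripper value outside its range is refused whole. The fingers move at their own pace and stop on an object; the grip force is fixed at half the most. Time passes only in rows, so rows that repeat a pose let the fingers close, or fill a call up. It gives the time, the measured TCP pose, the force, the opening and the grip force at its end, in the units of the state.
- telemetry.read_state(): the state, without advancing time (a new reading comes with each control period).
- capture(name): name is "scene" or "top" or "wrist"; returns the picture (400x640x3 uint8, red, green, blue); there is no depth.
- camera_info(name): a dict with "mtx" (3x3 intrinsics, pixels), "cam_to_world" (4x4, takes a point from camera to world coordinates); the wrist camera has in their place "T_tool_cam" (4x4, takes a point from camera to tool coordinates, whose origin is the TCP and whose axes are the flange's). Camera axes: x right, y down, z forward; pixel columns grow to the right and rows downward; lengths in m; the calibration is good to about 2 mm. A picture is of the moment at which its call begins: read the wrist's pose just before it. camera_info takes no time and is no camera call.
- job.hand_in(): hands the job in; it is judged then, once.
The state is a dict: "time_s": time; "joint_positions": joint angles; "qvel": joint speeds; "tau": joint torques, N m; "position": TCP position; "tcp_rot": TCP orientation; "force": force on the tool from outside, world axes, zero at the start; "moment": the same for the moment, N m; "opening": opening from 0.0 (shut) to 1.0 (fully open); "grasp_force": force on a finger pad.
Only numpy, scipy, OpenCV 4.12 (cv2) and the standard library are available. Lean on these libraries where they do the work, as an engineer would, in place of code of your own. Each camera call takes 0.05 s, during which the arm holds its last target. There are 200 camera calls.

## Working session

There is one attempt and no reset: what is moved stays moved. The work goes in short steps, Python scripts to look and compute and a tool call to move; the robot and the scene stay as the last step left them, time stands still between calls to the robot, and variables do not carry over. Pictures are saved under pics/ and viewed, at most 11 in all, crops included, and the job is handed in when it is done.

Besides the shell and the picture viewer there is one more tool, called as name([rows], argument=value, ...), one row to a line, values as JSON. carry_out: Moves the arm, as the interface text tells. Its arguments: {"type":"object","properties":{"deltas":{"type":"array","items":{"type":"array","items":{"type":"array","items":{"type":"number"}}}}},"required":["deltas"]}

```bash
mkdir -p pics
python3 - <<'E'
from rig import telemetry, capture, camera_info, bot
import cv2,numpy as np
np.set_printoptions(precision=4,suppress=True)
print(telemetry.read_state())
print(bot.tcp_to_grasp,[a for a in dir(bot) if a[0]!='_'])
for n in("scene","top","wrist"):
    im=capture(n); cv2.imwrite(f"pics/{n}0.png",im[:,:,::-1]); print(n,camera_info(n))
E
```

```text
{'time_s': 0.0, 'joint_positions': array([ 58.9306,  30.2796,  82.1567,  -0.0002,  67.6878, -10.227 ]), 'qvel': array([ 0.0687, -0.0467, -0.0809,  0.032 , -0.017 , -0.0041]), 'tau': array([  0.0006, -44.0026, -17.66  ,   0.0634,   0.0583,  -0.0002]), 'position': array([0.222 , 0.5835, 0.2216]), 'tcp_rot': array([[-0.9346,  0.3558, -0.0011],
       [ 0.3558,  0.9346, -0.0019],
       [ 0.0004, -0.0021, -1.    ]]), 'force': array([-0.6789, -0.0599, -0.0417]), 'moment': array([0.0222, 0.0239, 0.0501]), 'grasp_force': 0.0, 'opening': 1.000346829153145}
0.0187 ['PlanningError', 'tcp_to_grasp']
scene {'mtx': array([[370.1594,   0.    , 318.3378],
       [  0.    , 370.1594, 195.2318],
       [  0.    ,   0.    ,   1.    ]]), 'cam_to_world': array([[ 0.979 , -0.1944,  0.062 ,  0.5282],
       [-0.204 , -0.9316,  0.3008, -0.3228],
       [-0.0007, -0.3071, -0.9517,  1.0973],
       [ 0.    ,  0.    ,  0.    ,  1.    ]])}
top {'mtx': array([[420.5169,   0.    , 320.9534],
       [  0.    , 420.5169, 204.1668],
       [  0.    ,   0.    ,   1.    ]]), 'cam_to_world': array([[-0.0015, -0.9888,  0.1492,  0.4482],
       [-1.    ,  0.0003, -0.0078, -0.0345],
       [ 0.0077, -0.1492, -0.9888,  1.2566],
       [ 0.    ,  0.    ,  0.    ,  1.    ]])}
wrist {'mtx': array([[356.3366,   0.    , 317.8276],
       [  0.    , 356.3366, 196.2894],
       [  0.    ,   0.    ,   1.    ]]), 'T_tool_cam': array([[ 0.0003, -0.96  , -0.2802,  0.0757],
       [ 1.    ,  0.0007, -0.0013,  0.0006],
       [ 0.0014, -0.2802,  0.96  , -0.162 ],
       [ 0.    ,  0.    ,  0.    ,  1.    ]])}
```

View pics/scene0.png

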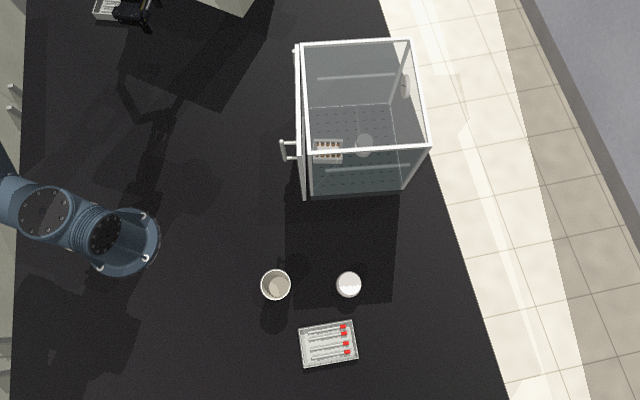

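View pics/top0.png

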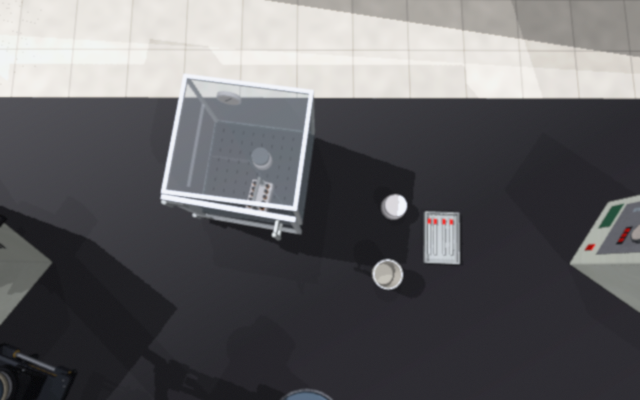

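Run:
```python
import cv2
a=cv2.imread("pics/top0.png")[65:245,150:330]; cv2.imwrite("pics/topc.png",cv2.resize(a,None,fx=3.3333,fy=3.3333,interpolation=cv2.INTER_CUBIC))
a=cv2.imread("pics/scene0.png")[30:210,270:450]; cv2.imwrite("pics/scenec.png",cv2.resize(a,None,fx=3.3333,fy=3.3333,interpolation=cv2.INTER_CUBIC))
```

```text
(no output)
```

View pics/topc.png

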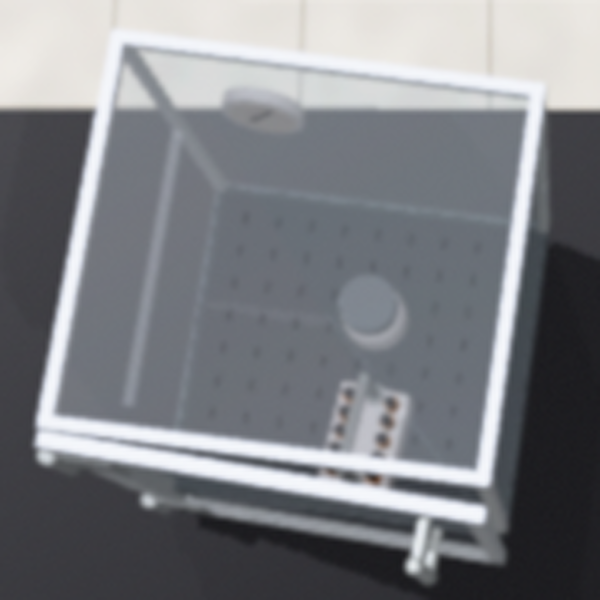

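View pics/scenec.png

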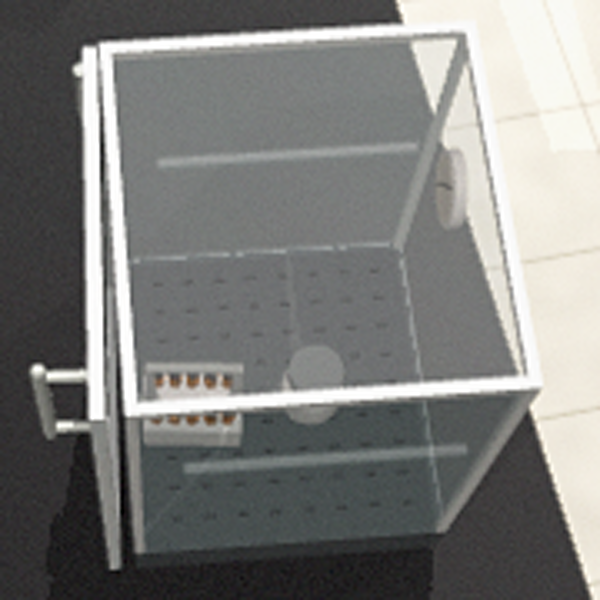

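```bash
cat > h.py <<'E'
import numpy as np
from rig import camera_info, telemetry
np.set_printoptions(precision=4,suppress=True)
C={n:camera_info(n) for n in("scene","top")}
OFF={"scene":(270,30),"top":(150,65)}
def ray(n,p,crop=True):
    p=np.array(p,float)
    if crop: p=p*0.3+np.array(OFF[n])-0.35
    K=C[n]["mtx"];T=C[n]["cam_to_world"]
    d=T[:3,:3]@np.linalg.solve(K,[*p,1]); return T[:3,3],d/np.linalg.norm(d)
def plane(n,p,z,crop=True):
    o,d=ray(n,p,crop); return o+d*(z-o[2])/d[2]
def tri(ps,crop=True):
    A=np.zeros((3,3));b=np.zeros(3);R=[ray(n,p,crop) for n,p in ps]
    for o,d in R: M=np.eye(3)-np.outer(d,d);A+=M;b+=M@o
    x=np.linalg.solve(A,b); return x,[np.linalg.norm((np.eye(3)-np.outer(d,d))@(x-o)) for o,d in R]
def proj(n,X):
    T=C[n]["cam_to_world"];c=T[:3,:3].T@(np.array(X)-T[:3,3]);q=C[n]["mtx"]@c;return q[:2]/q[2]
E
python3 - <<'E'
from h import *
t=dict(bl=(115,30),br=(547,85),fl=(37,428),fr=(490,487)); s=dict(fl=(100,42),bl=(470,25),br=(540,385),fr=(125,413))
P={}
for k in t:
    P[k]=plane("top",t[k],.345); print(k,P[k],plane("scene",s[k],.345),tri([("top",t[k]),("scene",s[k])]))
for a,b in("bl br","fl fr","fl bl","fr br"): pass
E
python3 - <<'E'
from h import *
print("bar top",tri([("top",(412,567)),("scene",(38,368))]), plane("top",(412,567),.338),plane("scene",(38,368),.338))
print("door top l/r", plane("top",(37,440),.342),plane("top",(487,515),.342),plane("scene",(90,48),.342),plane("scene",(97,415),.342))
for p in [(160,381),(228,381),(160,420),(228,420)]: print("vial s",plane("scene",p,.099))
for p in [(348,382),(335,465),(391,405),(375,480)]: print("vial t",plane("top",p,.099))
print("tub lid",tri([("top",(368,305)),("scene",(316,370))]))
E
```

```text
bl [0.8887 0.2717 0.345 ] [0.8849 0.2709 0.345 ] (array([0.8866, 0.2713, 0.3453]), [np.float64(0.001710950986679541), np.float64(0.001710950986679232)])
br [ 0.8493 -0.0256  0.345 ] [ 0.8488 -0.0217  0.345 ] (array([ 0.8447, -0.0257,  0.3551]), [np.float64(0.00018510191254187257), np.float64(0.00018510191254193944)])
fl [0.6105 0.3099 0.345 ] [0.6129 0.3121 0.345 ] (array([0.6112, 0.3089, 0.3484]), [np.float64(0.0012949156345497478), np.float64(0.0012949156345497316)])
fr [0.5712 0.0114 0.345 ] [0.5727 0.015  0.345 ] (array([0.5712, 0.0113, 0.3528]), [np.float64(0.0010518158835850645), np.float64(0.001051815883584884)])
bar top (array([0.5206, 0.0628, 0.3376]), [np.float64(0.0012345011796285198), np.float64(0.0012345011796283814)]) [0.5193 0.0625 0.338 ] [0.5218 0.0629 0.338 ]
door top l/r [0.603  0.3106 0.342 ] [0.5531 0.0134 0.342 ] [0.605  0.3109 0.342 ] [0.5543 0.0188 0.342 ]
vial s [0.6238 0.1496 0.099 ]
vial s [0.683  0.1372 0.099 ]
vial s [0.6161 0.1126 0.099 ]
vial s [0.6747 0.1004 0.099 ]
vial t [0.6936 0.144  0.099 ]
vial t [0.623  0.1532 0.099 ]
vial t [0.6739 0.1075 0.099 ]
vial t [0.6103 0.1196 0.099 ]
tub lid (array([0.7591, 0.1274, 0.1079]), [np.float64(0.0011130825200510283), np.float64(0.0011130825200510797)])Traceback (most recent call last):
  File "<stdin>", line 6, in <module>
ValueError: too many values to unpack (expected 2)
```

```bash
cat > p.py <<'E'
import json,os
from h import *
from scipy.spatial.transform import Rotation as Ro
def Rz(yaw,tilt=0):
    "tool down with tool x at heading yaw; tilt leans the fingers away from tool x (deg)"
    return Ro.from_euler("z",yaw,degrees=True)*Ro.from_matrix([[1,0,0],[0,-1,0],[0,0,-1]])*Ro.from_euler("y",-tilt,degrees=True)
def load():
    if os.path.exists("cmd.json"):
        d=json.load(open("cmd.json")); return np.array(d["p"]),Ro.from_quat(d["q"])
    return np.array([.222,.584,.223]),Rz(159.156)
def emit(poses,save=True):
    "poses: list of (pos,Rot,claw), one per row; multiple of 10"
    p0,R0=load()
    for k in range(0,len(poses),10):
        rows=[]
        for p,R,c in poses[k:k+10]:
            d=R0.inv().apply(np.array(p)-p0)/.15; a=(R0.inv()*R).as_rotvec()/(2*np.pi)
            rows.append([round(float(v),3)+0. for v in [*d,*a]]+[c])
        print("MAX",np.abs(np.array(rows)[:,:3]).max()); print(json.dumps([rows]).replace(" ",""))
        r=np.array(rows[-1]); p0,R0=p0+R0.apply(r[:3]*.15),R0*Ro.from_rotvec(r[3:6]*2*np.pi)
    if save: json.dump(dict(p=p0.tolist(),q=R0.as_quat().tolist()),open("cmd.json","w"))
def line(p,R,n,claw,start=None,hold=0):
    p0,R0=start or load(); w=(R0.inv()*R).as_rotvec(); out=[]
    for i in range(1,n+1):
        s=i/n; s=.5*s+.5*(s*s*(3-2*s))
        out.append((p0+(np.array(p)-p0)*s,R0*Ro.from_rotvec(w*s),claw))
    return out+[(np.array(p),R,claw)]*hold
E
python3 - <<'E'
from p import *
p0,R0=load(); print(R0.as_matrix())
b=np.array([.5206,.0628]); 
A=line([.25,.53,.37],Rz(159.156),10,-1)
B=line([b[0],b[1],.39],Rz(170.5),37,-1,(A[-1][0],A[-1][1]),3)
emit(A+B)
E
```

```text
[[-0.9346  0.3558  0.    ]
 [ 0.3558  0.9346  0.    ]
 [ 0.      0.     -1.    ]]
MAX 0.98
[[[-0.019,-0.017,-0.063,0.0,0.0,0.0,-1],[-0.046,-0.041,-0.149,0.0,0.0,0.0,-1],[-0.078,-0.07,-0.253,0.0,0.0,0.0,-1],[-0.114,-0.102,-0.368,0.0,0.0,0.0,-1],[-0.151,-0.135,-0.49,0.0,0.0,0.0,-1],[-0.189,-0.168,-0.612,0.0,0.0,0.0,-1],[-0.224,-0.2,-0.727,0.0,0.0,0.0,-1],[-0.257,-0.229,-0.831,0.0,0.0,0.0,-1],[-0.283,-0.253,-0.917,0.0,0.0,0.0,-1],[-0.303,-0.27,-0.98,0.0,0.0,0.0,-1]]]
MAX 0.628
[[[-0.04,-0.033,-0.002,0.0,0.0,0.0,-1],[-0.087,-0.071,-0.004,0.0,0.0,-0.001,-1],[-0.139,-0.113,-0.007,0.0,0.0,-0.002,-1],[-0.196,-0.16,-0.009,0.0,0.0,-0.002,-1],[-0.258,-0.21,-0.012,0.0,0.0,-0.003,-1],[-0.324,-0.264,-0.016,0.0,0.0,-0.004,-1],[-0.395,-0.321,-0.019,0.0,0.0,-0.004,-1],[-0.469,-0.381,-0.022,0.0,0.0,-0.005,-1],[-0.547,-0.445,-0.026,0.0,0.0,-0.006,-1],[-0.628,-0.51,-0.03,0.0,0.0,-0.007,-1]]]
MAX 0.877
[[[-0.081,-0.072,-0.004,0.0,0.0,-0.001,-1],[-0.164,-0.146,-0.008,0.0,0.0,-0.002,-1],[-0.249,-0.222,-0.012,0.0,0.0,-0.003,-1],[-0.336,-0.299,-0.017,0.0,0.0,-0.004,-1],[-0.424,-0.377,-0.021,0.0,0.0,-0.005,-1
[... 350 characters left out ...]
0.336,-0.018,0.0,0.0,-0.005,-1],[-0.415,-0.417,-0.022,0.0,0.0,-0.006,-1],[-0.493,-0.496,-0.026,0.0,0.0,-0.006,-1],[-0.569,-0.573,-0.03,0.0,0.0,-0.007,-1],[-0.642,-0.647,-0.034,0.0,0.0,-0.008,-1],[-0.713,-0.718,-0.038,0.0,0.0,-0.009,-1],[-0.781,-0.786,-0.041,0.0,0.0,-0.01,-1]]]
MAX 0.383
[[[-0.059,-0.068,-0.004,0.0,0.0,-0.001,-1],[-0.116,-0.133,-0.007,0.0,0.0,-0.002,-1],[-0.168,-0.193,-0.01,0.0,0.0,-0.002,-1],[-0.217,-0.248,-0.013,0.0,0.0,-0.003,-1],[-0.261,-0.298,-0.015,0.0,0.0,-0.004,-1],[-0.301,-0.344,-0.017,0.0,0.0,-0.004,-1],[-0.335,-0.383,-0.019,0.0,0.0,-0.005,-1],[-0.335,-0.383,-0.019,0.0,0.0,-0.005,-1],[-0.335,-0.383,-0.019,0.0,0.0,-0.005,-1],[-0.335,-0.383,-0.019,0.0,0.0,-0.005,-1]]]
```

carry_out([
  [[-0.02, -0.02, -0.06, 0, 0, 0, -1], [-0.05, -0.05, -0.15, 0, 0, 0, -1], [-0.08, -0.08, -0.26, 0, 0, 0, -1], [-0.12, -0.12, -0.38, 0, 0, 0, -1], [-0.15, -0.15, -0.5, 0, 0, 0, -1], [-0.19, -0.19, -0.62, 0, 0, 0, -1], [-0.22, -0.22, -0.74, 0, 0, 0, -1], [-0.25, -0.25, -0.84, 0, 0, 0, -1], [-0.28, -0.28, -0.93, 0, 0, 0, -1], [-0.3, -0.3, -1.0, 0, 0, 0, -1]],
])

```text
time_s: 0.98
position: [0.2491, 0.5254, 0.3756]
tcp_rot: [[-0.934, 0.356, 0.002], [0.356, 0.934, 0.003], [-0.001, 0.003, -1.0]]
force: [0.6, 0.1, 0.3]
opening: 1.001
grasp_force: 0.0
```

carry_out([
  [[-0.05, -0.04, 0, 0, 0, 0, -1], [-0.12, -0.09, 0, 0, 0, 0, -1], [-0.2, -0.16, 0, 0, 0, 0, -1], [-0.3, -0.23, 0, 0, 0, 0, -1], [-0.4, -0.31, 0, 0, 0, 0, -1], [-0.5, -0.39, 0, 0, 0, 0, -1], [-0.6, -0.47, 0, 0, 0, 0, -1], [-0.7, -0.54, 0, 0, 0, 0, -1], [-0.8, -0.62, 0, 0, 0, 0, -1], [-0.9, -0.7, 0, 0, 0, 0, -1]],
])

```text
time_s: 1.82
position: [0.3373, 0.3777, 0.3713]
tcp_rot: [[-0.934, 0.356, -0.002], [0.356, 0.934, -0.002], [0.001, -0.003, -1.0]]
force: [0.1, -0.6, 0.5]
opening: 1.001
grasp_force: 0.0
```

carry_out([
  [[-0.09, -0.07, 0, 0, 0, 0, -1], [-0.18, -0.14, 0, 0, 0, 0, -1], [-0.27, -0.21, 0, 0, 0, 0, -1], [-0.36, -0.28, 0, 0, 0, 0, -1], [-0.45, -0.35, 0, 0, 0, 0, -1], [-0.54, -0.42, 0, 0, 0, 0, -1], [-0.63, -0.49, 0, 0, 0, 0, -1], [-0.72, -0.56, 0, 0, 0, 0, -1], [-0.81, -0.63, 0, 0, 0, 0, -1], [-0.9, -0.7, 0, 0, 0, 0, -1]],
])

```text
time_s: 2.65
position: [0.4256, 0.2318, 0.3714]
tcp_rot: [[-0.934, 0.356, -0.003], [0.356, 0.934, -0.001], [0.002, -0.002, -1.0]]
force: [-0.6, -0.2, -0.1]
opening: 0.998
grasp_force: 0.0
```

carry_out([
  [[-0.1, -0.08, 0, 0, 0, -0.003, -1], [-0.2, -0.16, 0, 0, 0, -0.006, -1], [-0.3, -0.24, 0, 0, 0, -0.009, -1], [-0.4, -0.32, 0, 0, 0, -0.012, -1], [-0.5, -0.4, 0, 0, 0, -0.016, -1], [-0.6, -0.48, 0, 0, 0, -0.02, -1], [-0.7, -0.56, 0, 0, 0, -0.024, -1], [-0.8, -0.62, 0, 0, 0, -0.027, -1], [-0.86, -0.67, 0, 0, 0, -0.03, -1], [-0.9, -0.7, 0, 0, 0, -0.031, -1]],
])

```text
time_s: 3.48
position: [0.5146, 0.0855, 0.3712]
tcp_rot: [[-0.986, 0.169, -0.003], [0.169, 0.986, -0.001], [0.003, -0.001, -1.0]]
force: [-0.7, 0.4, 0.5]
opening: 1.0
grasp_force: 0.0
```

```bash
cat >> p.py <<'E'
def upd(*rows):
    "record the last row of each call sent"
    p,R=load()
    for r in rows:
        r=np.array(r,float); p,R=p+R.apply(r[:3]*.15),R*Ro.from_rotvec(r[3:6]*2*np.pi)
    json.dump(dict(p=p.tolist(),q=R.as_quat().tolist()),open("cmd.json","w"))
    s=telemetry.read_state(); print("cmd",p,"meas",s["position"],"t",s["time_s"])
def delta(p,R):
    p0,R0=load(); return np.r_[R0.inv().apply(np.array(p)-p0)/.15,(R0.inv()*R).as_rotvec()/(2*np.pi)]
def wray(px,st):
    c=camera_info("wrist");T=c["T_tool_cam"];d=T[:3,:3]@np.linalg.solve(c["mtx"],[*px,1])
    return st["position"]+st["tcp_rot"]@T[:3,3], st["tcp_rot"]@d
def wplane(px,z,st):
    o,d=wray(px,st); return o+d*(z-o[2])/d[2]
def wproj(X,st):
    c=camera_info("wrist");T=c["T_tool_cam"]; t=st["tcp_rot"].T@(np.array(X)-st["position"])
    q=c["mtx"]@(T[:3,:3].T@(t-T[:3,3])); return q[:2]/q[2]
E
rm -f cmd.json
python3 - <<'E'
from p import *
from rig import capture
import cv2
upd([-.3,-.3,-1,0,0,0],[-.9,-.7,0,0,0,0],[-.9,-.7,0,0,0,0],[-.9,-.7,0,0,0,-.031])
st=telemetry.read_state(); im=capture("wrist"); cv2.imwrite("pics/w1.png",im[:,:,::-1])
print(wproj([.5206,.0628,.338],st), wproj([.5206,.0628,.227],st))
E
```

```text
cmd [0.5145 0.0874 0.373 ] meas [0.5146 0.0855 0.3712] t 3.4833
[281.6538 242.4085] [294.1017 192.4523]
```

View pics/w1.png

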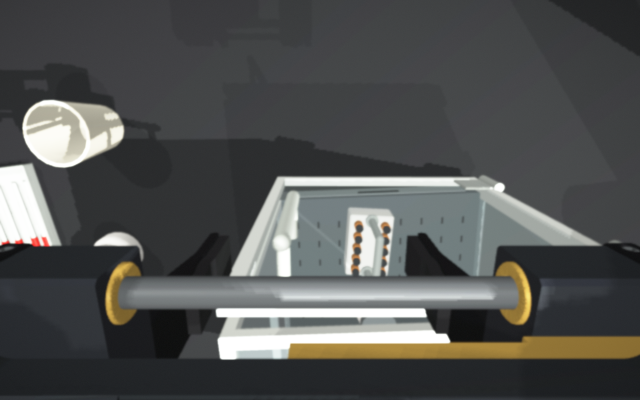

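Run:
```python
from p import *
print(delta([.5206,.0628,.2925],Rz(170.3)))
```

```text
[-0.068  -0.155   0.5367  0.      0.      0.    ]
```

carry_out([
  [[-0.02, -0.05, 0, 0, 0, 0, -1], [-0.05, -0.11, 0, 0, 0, 0, -1], [-0.068, -0.155, 0, 0, 0, 0, -1], [-0.068, -0.155, 0.05, 0, 0, 0, -1], [-0.068, -0.155, 0.14, 0, 0, 0, -1], [-0.068, -0.155, 0.24, 0, 0, 0, -1], [-0.068, -0.155, 0.34, 0, 0, 0, -1], [-0.068, -0.155, 0.44, 0, 0, 0, -1], [-0.068, -0.155, 0.51, 0, 0, 0, -1], [-0.068, -0.155, 0.54, 0, 0, 0, -1]],
])

```text
time_s: 4.37
position: [0.5194, 0.0633, 0.2894]
tcp_rot: [[-0.986, 0.168, -0.004], [0.168, 0.986, 0.001], [0.004, -0.0, -1.0]]
force: [0.0, -0.2, 0.2]
opening: 1.003
grasp_force: 0.0
```

carry_out([
  [[0, 0, 0, 0, 0, 0, -1], [0, 0, 0, 0, 0, 0, 1], [0, 0, 0, 0, 0, 0, 1], [0, 0, 0, 0, 0, 0, 1], [0, 0, 0, 0, 0, 0, 1], [0, 0, 0, 0, 0, 0, 1], [0, 0, 0, 0, 0, 0, 1], [0, 0, 0, 0, 0, 0, 1], [0, 0, 0, 0, 0, 0, 1], [0, 0, 0, 0, 0, 0, 1]],
])

```text
time_s: 5.2
position: [0.521, 0.0629, 0.2916]
tcp_rot: [[-0.986, 0.168, 0.0], [0.168, 0.986, -0.0], [-0.0, -0.0, -1.0]]
force: [-0.6, 0.0, -0.8]
opening: 0.403
grasp_force: 0.0
```

carry_out([
  [[0, 0, 0, 0, 0, 0, 1], [0, 0, 0, 0, 0, 0, 1], [0, 0, 0, 0, 0, 0, 1], [0, 0, 0, 0, 0, 0, 1], [0, 0, 0, 0, 0, 0, 1], [0, 0, 0, 0, 0, 0, 1], [0, 0, 0, 0, 0, 0, 1], [0, 0, 0, 0, 0, 0, 1], [0, 0, 0, 0, 0, 0, 1], [0, 0, 0, 0, 0, 0, 1]],
])

```text
time_s: 6.03
position: [0.5208, 0.0624, 0.2915]
tcp_rot: [[-0.986, 0.168, -0.0], [0.168, 0.986, -0.001], [0.0, -0.001, -1.0]]
force: [-2.5, -4.5, 1.2]
opening: 0.117
grasp_force: 30.0
```

Run:
```python
from p import *
upd([-.068,-.155,.54,0,0,0]); print(telemetry.read_state()["opening"],telemetry.read_state()["grasp_force"])
h=np.array([-.035,.26])
def r(t):
    a=t*2*np.pi; c,s=np.cos(a),np.sin(a); d=(h-np.array([[c,-s],[s,c]])@h)/.15; return [*np.round(d,3).tolist(),t]
for tt in ([.002,.006,.012,.02,.028,.037,.046,.055,.065,.075],[.01,.02,.03,.04,.05,.06,.07,.08,.09,.1],[.01,.02,.03,.038,.046,.053,.059,.064,.067,.069]): print([r(t) for t in tt])
```

```text
cmd [0.5206 0.0628 0.292 ] meas [0.5208 0.0624 0.2915] t 6.0333
0.11661741987922099 29.999384880065918
[[0.022, 0.003, 0.002], [0.065, 0.01, 0.006], [0.13, 0.023, 0.012], [0.215, 0.043, 0.02], [0.3, 0.068, 0.028], [0.393, 0.1, 0.037], [0.484, 0.138, 0.046], [0.573, 0.182, 0.055], [0.669, 0.235, 0.065], [0.761, 0.295, 0.075]]
[[0.108, 0.018, 0.01], [0.215, 0.043, 0.02], [0.321, 0.074, 0.03], [0.424, 0.112, 0.04], [0.524, 0.157, 0.05], [0.622, 0.208, 0.06], [0.716, 0.264, 0.07], [0.806, 0.327, 0.08], [0.892, 0.395, 0.09], [0.974, 0.468, 0.1]]
[[0.108, 0.018, 0.01], [0.215, 0.043, 0.02], [0.321, 0.074, 0.03], [0.403, 0.104, 0.038], [0.484, 0.138, 0.046], [0.554, 0.171, 0.053], [0.612, 0.202, 0.059], [0.66, 0.23, 0.064], [0.688, 0.247, 0.067], [0.707, 0.258, 0.069]]
```

carry_out([
  [[0.022, 0.003, 0, 0, 0, 0.002, 1], [0.065, 0.01, 0, 0, 0, 0.006, 1], [0.13, 0.023, 0, 0, 0, 0.012, 1], [0.215, 0.043, 0, 0, 0, 0.02, 1], [0.3, 0.068, 0, 0, 0, 0.028, 1], [0.393, 0.1, 0, 0, 0, 0.037, 1], [0.484, 0.138, 0, 0, 0, 0.046, 1], [0.573, 0.182, 0, 0, 0, 0.055, 1], [0.669, 0.235, 0, 0, 0, 0.065, 1], [0.761, 0.295, 0, 0, 0, 0.075, 1]],
])

```text
time_s: 6.87
position: [0.4147, 0.1266, 0.2915]
tcp_rot: [[-0.799, 0.601, -0.0], [0.601, 0.799, 0.001], [0.001, 0.001, -1.0]]
force: [0.4, 0.7, -0.7]
opening: 0.114
grasp_force: 30.0
```

carry_out([
  [[0.108, 0.018, 0, 0, 0, 0.01, 1], [0.215, 0.043, 0, 0, 0, 0.02, 1], [0.321, 0.074, 0, 0, 0, 0.03, 1], [0.424, 0.112, 0, 0, 0, 0.04, 1], [0.524, 0.157, 0, 0, 0, 0.05, 1], [0.622, 0.208, 0, 0, 0, 0.06, 1], [0.716, 0.264, 0, 0, 0, 0.07, 1], [0.806, 0.327, 0, 0, 0, 0.08, 1], [0.892, 0.395, 0, 0, 0, 0.09, 1], [0.974, 0.468, 0, 0, 0, 0.1, 1]],
])

```text
time_s: 7.7
position: [0.3408, 0.2711, 0.2915]
tcp_rot: [[-0.294, 0.956, 0.002], [0.956, 0.294, 0.003], [0.002, 0.003, -1.0]]
force: [4.5, 0.2, -5.4]
opening: 0.12
grasp_force: 30.0
```

carry_out([
  [[0.108, 0.018, 0, 0, 0, 0.01, 1], [0.215, 0.043, 0, 0, 0, 0.02, 1], [0.321, 0.074, 0, 0, 0, 0.03, 1], [0.403, 0.104, 0, 0, 0, 0.038, 1], [0.484, 0.138, 0, 0, 0, 0.046, 1], [0.554, 0.171, 0, 0, 0, 0.053, 1], [0.612, 0.202, 0, 0, 0, 0.059, 1], [0.66, 0.23, 0, 0, 0, 0.064, 1], [0.688, 0.247, 0, 0, 0, 0.067, 1], [0.707, 0.258, 0, 0, 0, 0.069, 1]],
])

```text
time_s: 8.53
position: [0.3472, 0.3832, 0.2915]
tcp_rot: [[0.132, 0.991, 0.003], [0.991, -0.132, 0.001], [0.002, 0.002, -1.0]]
force: [5.9, -1.5, -2.1]
opening: 0.114
grasp_force: 30.0
```

carry_out([
  [[0, 0, 0, 0, 0, 0, 1], [0, 0, 0, 0, 0, 0, 1], [0, 0, 0, 0, 0, 0, -1], [0, 0, 0, 0, 0, 0, -1], [0, 0, 0, 0, 0, 0, -1], [0, 0, 0, 0, 0, 0, -1], [0, 0, 0, 0, 0, 0, -1], [0, 0, 0, 0, 0, 0, -1], [0, 0, 0, 0, 0, 0, -1], [0, 0, 0, 0, 0, 0, -1]],
])

```text
time_s: 9.37
position: [0.3459, 0.3821, 0.2916]
tcp_rot: [[0.131, 0.991, -0.0], [0.991, -0.131, 0.0], [0.0, -0.0, -1.0]]
force: [-0.2, 0.1, 0.0]
opening: 0.639
grasp_force: 0.0
```

carry_out([
  [[0, 0, 0, 0, 0, 0, -1], [0, 0, -0.05, 0, 0, 0, -1], [0, 0, -0.12, 0, 0, 0, -1], [0, 0, -0.22, 0, 0, 0, -1], [0, 0, -0.34, 0, 0, 0, -1], [0, 0, -0.47, 0, 0, 0, -1], [0, 0, -0.61, 0, 0, 0, -1], [0, 0, -0.75, 0, 0, 0, -1], [0, 0, -0.89, 0, 0, 0, -1], [0, 0, -1, 0, 0, 0, -1]],
])

```text
time_s: 10.2
position: [0.3462, 0.3822, 0.4441]
tcp_rot: [[0.131, 0.991, 0.002], [0.991, -0.131, 0.002], [0.002, 0.002, -1.0]]
force: [0.5, -0.3, 0.6]
opening: 1.0
grasp_force: 0.0
```

carry_out([
  [[-0.06, 0.03, 0, 0, 0, -0.01, -1], [-0.13, 0.08, 0, 0, 0, -0.022, -1], [-0.2, 0.12, 0, 0, 0, -0.034, -1], [-0.28, 0.17, 0, 0, 0, -0.046, -1], [-0.36, 0.21, 0, 0, 0, -0.058, -1], [-0.44, 0.26, 0, 0, 0, -0.07, -1], [-0.52, 0.3, 0, 0, 0, -0.083, -1], [-0.6, 0.35, 0, 0, 0, -0.096, -1], [-0.68, 0.4, 0, 0, 0, -0.109, -1], [-0.75, 0.44, 0, 0, 0, -0.122, -1]],
])

```text
time_s: 11.03
position: [0.397, 0.2611, 0.4422]
tcp_rot: [[-0.596, 0.803, 0.001], [0.803, 0.596, 0.0], [-0.0, 0.001, -1.0]]
force: [-0.2, 0.3, 0.2]
opening: 1.0
grasp_force: 0.0
```

Run:
```python
from p import *
upd([.761,.295,0,0,0,.075],[.974,.468,0,0,0,.1],[.707,.258,0,0,0,.069],[0,0,-1,0,0,0],[-.75,.44,0,0,0,-.122])
print(telemetry.read_state()["joint_positions"])
a=delta([.44,.16,.42],Rz(171));print(a)
p,R=load(); upd(a); print(delta([.44,.16,.36],Rz(171,40)))
json.dump(dict(p=p.tolist(),q=R.as_quat().tolist()),open("cmd.json","w"))
```

```text
cmd [0.3964 0.2618 0.442 ] meas [0.397  0.2611 0.4422] t 11.0333
[ 19.8256   6.7449  82.7259  -0.0109  90.4876 -16.7848]
[-0.7188 -0.1685  0.1467  0.      0.     -0.1239]
cmd [0.44 0.16 0.42] meas [0.397  0.2611 0.4422] t 11.0333
[ 0.      0.      0.4     0.     -0.1111  0.    ]
```

carry_out([
  [[-0.07, -0.02, 0.01, 0, 0, -0.012, -1], [-0.14, -0.03, 0.03, 0, 0, -0.025, -1], [-0.22, -0.05, 0.04, 0, 0, -0.038, -1], [-0.3, -0.07, 0.06, 0, 0, -0.051, -1], [-0.38, -0.09, 0.08, 0, 0, -0.064, -1], [-0.46, -0.11, 0.1, 0, 0, -0.077, -1], [-0.53, -0.13, 0.11, 0, 0, -0.09, -1], [-0.6, -0.14, 0.13, 0, 0, -0.102, -1], [-0.66, -0.16, 0.14, 0, 0, -0.114, -1], [-0.72, -0.17, 0.15, 0, 0, -0.124, -1]],
])

```text
time_s: 11.87
position: [0.4403, 0.1592, 0.4195]
tcp_rot: [[-0.988, 0.153, 0.0], [0.153, 0.988, 0.0], [-0.0, 0.0, -1.0]]
force: [-0.3, 0.5, -0.2]
opening: 0.998
grasp_force: 0.0
```

carry_out([
  [[0, 0, 0.03, 0, -0.01, 0, -1], [0, 0, 0.07, 0, -0.021, 0, -1], [0, 0, 0.11, 0, -0.032, 0, -1], [0, 0, 0.16, 0, -0.044, 0, -1], [0, 0, 0.21, 0, -0.056, 0, -1], [0, 0, 0.26, 0, -0.068, 0, -1], [0, 0, 0.31, 0, -0.08, 0, -1], [0, 0, 0.35, 0, -0.092, 0, -1], [0, 0, 0.38, 0, -0.103, 0, -1], [0, 0, 0.4, 0, -0.111, 0, -1]],
])

```text
time_s: 12.7
position: [0.439, 0.1598, 0.3588]
tcp_rot: [[-0.756, 0.155, 0.636], [0.119, 0.988, -0.1], [-0.644, 0.0, -0.765]]
force: [0.1, -1.0, -1.1]
opening: 1.0
grasp_force: 0.0
```

Run:
```python
from p import *
from rig import capture
import cv2
upd([-.72,-.17,.15,0,0,-.124],[0,0,.4,0,-.111,0])
for n in("top","scene"): cv2.imwrite(f"pics/{n}1.png",capture(n)[:,:,::-1])
st=telemetry.read_state(); im=capture("wrist"); cv2.imwrite("pics/w2.png",im[:,:,::-1])
print(st["joint_positions"],st["tcp_rot"])
for X in([.65,.128,.145],[.65,.128,.045]): print(wproj(X,st))
```

```text
cmd [0.4399 0.1597 0.3595] meas [0.439  0.1598 0.3588] t 12.7
[ 16.8878  -1.6054 116.7647 -31.7888  32.0915 -41.9955] [[-0.7599  0.1547  0.6314]
 [ 0.1174  0.988  -0.1008]
 [-0.6393 -0.0025 -0.7689]]
[319.4458 175.0011]
[319.5499 121.3898]
```

View pics/w2.png

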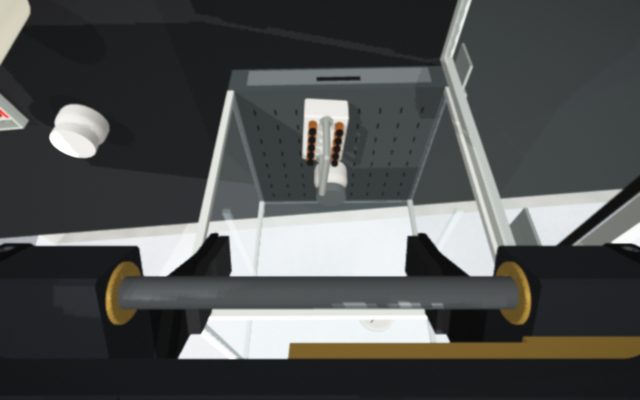

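View pics/top1.png

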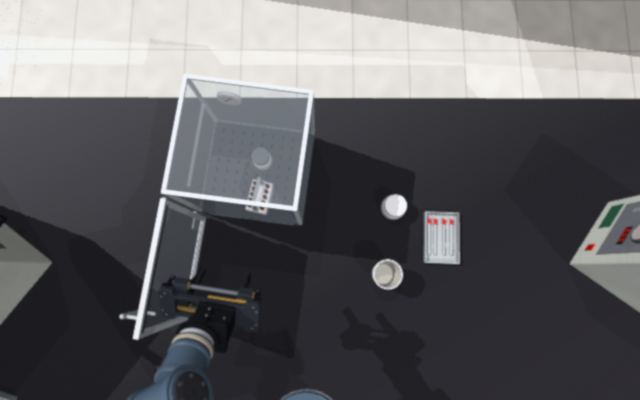

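Run:
```python
import cv2
a=cv2.imread("pics/w2.png")[88:208,270:390]; a=cv2.resize(a,None,fx=5,fy=5,interpolation=cv2.INTER_CUBIC)
b=cv2.imread("pics/scene1.png")[120:180,300:340]; b=cv2.resize(b,(200,300),interpolation=cv2.INTER_CUBIC)
import numpy as np
c=np.zeros((600,800,3),np.uint8); c[:,:600]=a; c[:300,600:]=b; cv2.imwrite("pics/z.png",c)
```

```text
(no output)
```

View pics/z.png

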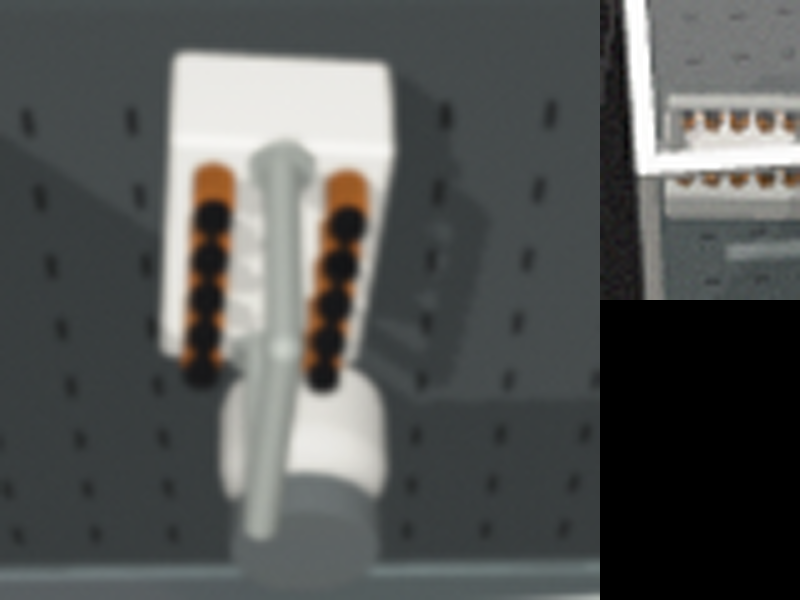

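Run:
```python
from p import *
st=telemetry.read_state()
f=lambda u,v,z: wplane((270+u/5-.4,88+v/5-.4),z,st)
def yaw(a,b): return np.degrees(np.arctan2(b[1]-a[1],b[0]-a[0]))
a,b=f(285,345,.145),f(260,530,.145); print("bar",a,b,(a+b)/2,np.linalg.norm(b-a),yaw(a,b))
v=[f(*p,.099) for p in((212,217),(200,373),(347,222),(320,378))]; print("vials",*v,np.mean(v,0),yaw(v[0],v[1]),yaw(v[2],v[3]))
c=f(175,55,.045),f(388,65,.045);print("bottom front",*c,np.linalg.norm(c[0]-c[1]),yaw(*c))
c=f(168,148,.081),f(392,155,.081);print("top front",*c,np.linalg.norm(c[0]-c[1]),yaw(*c))
```

```text
bar [0.6185 0.1427 0.145 ] [0.6985 0.1246 0.145 ] [0.6585 0.1336 0.145 ] 0.08204622751697395 -12.753895783708954
vials [0.6178 0.1238 0.099 ] [0.6812 0.1094 0.099 ] [0.6251 0.1589 0.099 ] [0.6889 0.1441 0.099 ] [0.6533 0.1341 0.099 ] -12.79724684804355 -13.078455322535953
bottom front [0.6082 0.1144 0.045 ] [0.6208 0.1726 0.045 ] 0.059560929813118495 77.80450440842084
top front [0.6086 0.1132 0.081 ] [0.6202 0.1721 0.081 ] 0.06003901524316954 78.83057105575689
```

```bash
cat >> p.py <<'E'
def gr(g,yaw,tilt,back=0):
    R=Rz(yaw,tilt); z=R.as_matrix()[:,2]; return np.array(g)+(.0187-back)*z,R
E
python3 - <<'E'
from p import *
p,R=gr([.652,.131,.146],167.7,40,.13); print(p,R.as_matrix()); print(delta(p,R))
E
```

```text
[0.5821 0.1462 0.2313] [[-0.7485  0.213   0.628 ]
 [ 0.1632  0.977  -0.1369]
 [-0.6428  0.     -0.766 ]]
[-0.1793  0.0589  1.2656  0.006  -0.0001  0.0071]
```

carry_out([
  [[-0.01, 0.0, 0.05, 0.0, 0, 0.001, -1], [-0.03, 0.01, 0.14, 0.001, 0, 0.001, -1], [-0.05, 0.02, 0.25, 0.002, 0, 0.002, -1], [-0.07, 0.02, 0.37, 0.003, 0, 0.003, -1], [-0.09, 0.03, 0.5, 0.003, 0, 0.004, -1], [-0.11, 0.04, 0.63, 0.004, 0, 0.005, -1], [-0.14, 0.05, 0.76, 0.005, 0, 0.006, -1], [-0.16, 0.06, 0.88, 0.006, 0, 0.007, -1], [-0.18, 0.06, 1.0, 0.006, 0, 0.007, -1], [-0.18, 0.06, 1.0, 0.006, 0, 0.007, -1]],
])

```text
time_s: 13.68
position: [0.5609, 0.1495, 0.2601]
tcp_rot: [[-0.749, 0.215, 0.627], [0.164, 0.977, -0.139], [-0.642, -0.001, -0.767]]
force: [-0.2, -0.5, -0.5]
opening: 1.002
grasp_force: 0.0
```

Run:
```python
from p import *
from rig import capture
import cv2
upd([-.18,.06,1,.006,0,.007])
capture("wrist"); st=telemetry.read_state(); im=capture("wrist")[:,:,::-1]; cv2.imwrite("pics/w3.png",im)
for X in([.652,.131,.145],[.652,.131,.081]): print(wproj(X,st))
print(st["joint_positions"],st["position"],st["tcp_rot"]); np.savez("st3.npz",position=st["position"],tcp_rot=st["tcp_rot"])
cv2.imwrite("pics/z3.png",cv2.resize(im[0:240,200:440],(600,600),interpolation=cv2.INTER_CUBIC))
```

```text
cmd [0.5569 0.1504 0.2619] meas [0.5609 0.1495 0.2601] t 13.6833
[319.6011 178.5045]
[319.5901 126.8637]
[ 12.0365  17.3448 112.9884 -52.188   19.705  -20.3052] [0.5595 0.1496 0.2607] [[-0.7491  0.215   0.6266]
 [ 0.1643  0.9766 -0.1388]
 [-0.6418 -0.001  -0.7669]]
```

View pics/z3.png

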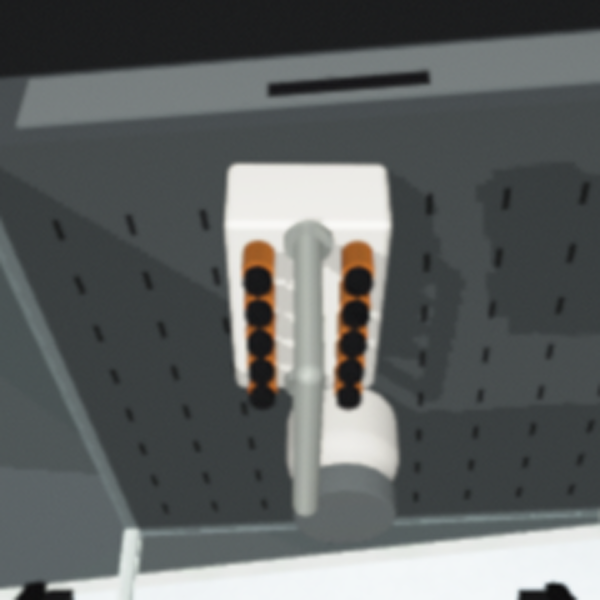

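Run:
```python
from p import *
st=dict(np.load("st3.npz")); print(telemetry.read_state()["position"])
f=lambda u,v,z: wplane((200+u/2.5-.3,v/2.5-.3),z,st)
def yaw(a,b): return np.degrees(np.arctan2(b[1]-a[1],b[0]-a[0]))
a,b=f(310,375,.145),f(305,510,.145); print("bar",a,b,(a+b)/2,np.linalg.norm(b-a),yaw(a,b))
v=[f(*p,.099) for p in((257,282),(263,397),(358,282),(348,397))]; print("vials",np.mean(v,0),yaw(v[0],v[1]),yaw(v[2],v[3]))
for e in ((228,168,.045),(388,168,.045)),((228,225,.081),(390,225,.081)):
    c=f(*e[0]),f(*e[1]); print("front",(c[0]+c[1])/2+.045*np.array([.977,-.213,0]),np.linalg.norm(c[0]-c[1]),yaw(*c))
p,R=gr([.655,.132,.146],167.5,40,0); print(p,delta(p,R))
```

```text
[0.5585 0.1498 0.2613]
bar [0.6148 0.1424 0.145 ] [0.6933 0.1242 0.145 ] [0.6541 0.1333 0.145 ] 0.0805920441915472 -13.027891593805938
vials [0.6484 0.1344 0.099 ] -12.200470594797457 -12.797803799828209
front [0.6544 0.1336 0.045 ] 0.06084681852557126 77.70827116165695
front [0.6518 0.1343 0.081 ] 0.05754356732255773 77.72205997623388
[0.6667 0.1294 0.1317] [-0.0136  0.0196  1.1437  0.0003 -0.0001  0.0005]
```

carry_out([
  [[0, 0.005, 0.06, 0, 0, 0, -1], [0, 0.01, 0.14, 0, 0, 0, -1], [0, 0.015, 0.23, 0, 0, 0, -1], [0, 0.02, 0.33, 0, 0, 0, -1], [0, 0.022, 0.43, 0, 0, 0, -1], [0, 0.022, 0.53, 0, 0, 0, -1], [0, 0.022, 0.63, 0, 0, 0, -1], [0, 0.022, 0.73, 0, 0, 0, -1], [0, 0.022, 0.82, 0, 0, 0, -1], [0, 0.022, 0.9, 0, 0, 0, -1]],
])

```text
time_s: 14.62
position: [0.6454, 0.1361, 0.1617]
tcp_rot: [[-0.753, 0.214, 0.623], [0.164, 0.977, -0.138], [-0.638, -0.002, -0.77]]
force: [-0.3, 0.6, -0.4]
opening: 1.002
grasp_force: 0.0
```

carry_out([
  [[0, 0, 0.06, 0, 0, 0, -1], [0, 0, 0.12, 0, 0, 0, -1], [0, 0, 0.18, 0, 0, 0, -1], [0, 0, 0.22, 0, 0, 0, -1], [0, 0, 0.23, 0, 0, 0, -1], [0, 0, 0.23, 0, 0, 0, -1], [0, 0, 0.23, 0, 0, 0, -1], [0, 0, 0.23, 0, 0, 0, -1], [0, 0, 0.23, 0, 0, 0, -1], [0, 0, 0.23, 0, 0, 0, -1]],
])

```text
time_s: 15.45
position: [0.6689, 0.1331, 0.1395]
tcp_rot: [[-0.759, 0.215, 0.614], [0.165, 0.977, -0.138], [-0.63, -0.004, -0.777]]
force: [-0.7, -0.3, 0.4]
opening: 1.005
grasp_force: 0.0
```

Run:
```python
from p import *
from rig import capture
import cv2
upd([0,.022,.9,0,0,0],[0,0,.23,0,0,0])
st=telemetry.read_state(); im=capture("wrist")[:,:,::-1]; cv2.imwrite("pics/w4.png",im); sc=capture("scene")[30:210,270:450,::-1]
print(st["position"]-.0187*st["tcp_rot"][:,2],st["tcp_rot"],st["joint_positions"])
c=np.zeros((600,800,3),np.uint8); c[:375,:600]=cv2.resize(im,(600,375)); c[376:,:400]=cv2.resize(sc,(400,400))[:224]; c[376:,400:]=cv2.resize(sc,(400,400))[176:]
cv2.imwrite("pics/z4.png",c)
```

```text
cmd [0.664  0.1304 0.1319] meas [0.6689 0.1331 0.1395] t 15.45
[0.6574 0.1357 0.154 ] [[-0.7591  0.2151  0.6144]
 [ 0.1648  0.9766 -0.1383]
 [-0.6298 -0.0038 -0.7768]] [  7.5046  35.5234 105.3997 -81.9408  12.6843   7.345 ]
```

View pics/z4.png

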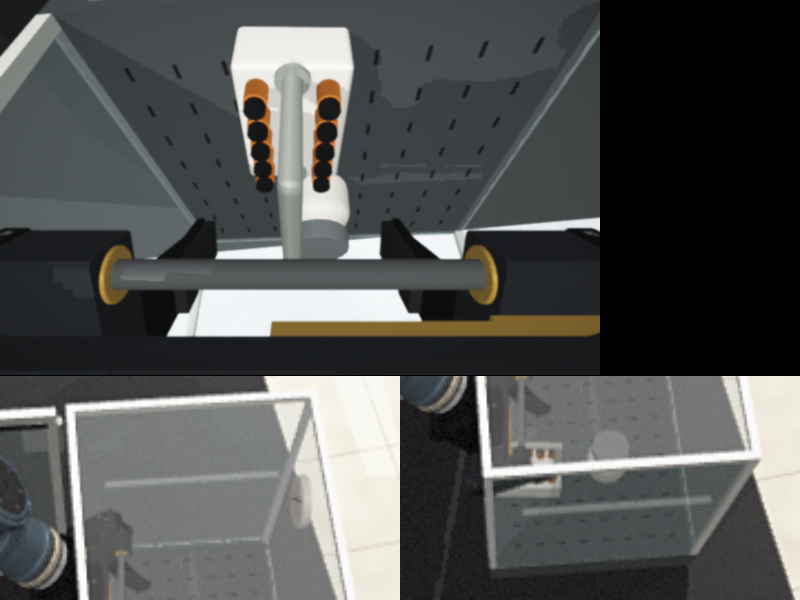

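Run:
```python
from p import *
s=telemetry.read_state(); st=s; print(s["position"],s["joint_positions"],s["tcp_rot"])
for q in((289,187),(290,245)): print(wplane((q[0]*1.0667,q[1]*1.0667),.145,s))
v=[wplane((a*1.0667,b*1.0667),.099,s) for a,b in((254,108),(264,184),(328,107),(321,184))]; print(np.mean(v,0),v)
p,R=gr([.653,.133,.148],168,35,.01); print(p,R.as_matrix(),delta(p,R))
R0=Ro.from_matrix(s["tcp_rot"]); print("if clipped",R0.inv().apply(p-s["position"])/.15,(R0.inv()*R).as_rotvec()/2/np.pi)
```

```text
[0.669  0.1331 0.1395] [  7.5028  35.5313 105.3898 -81.9435  12.6835   7.3452] [[-0.7591  0.2151  0.6144]
 [ 0.1648  0.9766 -0.1384]
 [-0.6298 -0.0038 -0.7767]]
[0.615  0.1419 0.145 ]
[0.6668 0.1298 0.145 ]
[0.6473 0.1346 0.099 ] [array([0.6134, 0.1245, 0.099 ]), array([0.6742, 0.1105, 0.099 ]), array([0.62  , 0.1584, 0.099 ]), array([0.6815, 0.1452, 0.099 ])]
[0.6579 0.132  0.1409] [[-0.8013  0.2079  0.561 ]
 [ 0.1703  0.9781 -0.1193]
 [-0.5736  0.     -0.8192]] [-0.006   0.0017 -0.0726 -0.0006  0.0138 -0.0006]
if clipped [ 0.049  -0.0233 -0.0518] [-0.0012  0.0112 -0.0006]
```

carry_out([
  [[0, 0, -0.01, 0, 0.002, 0, -1], [0, 0, -0.02, 0, 0.005, 0, -1], [0, 0, -0.04, 0, 0.008, 0, -1], [0, 0, -0.06, 0, 0.011, 0, -1], [-0.006, 0.002, -0.073, 0, 0.014, 0, -1], [-0.006, 0.002, -0.073, 0, 0.014, 0, -1], [-0.006, 0.002, -0.073, 0, 0.014, 0, -1], [-0.006, 0.002, -0.073, 0, 0.014, 0, -1], [-0.006, 0.002, -0.073, 0, 0.014, 0, -1], [-0.006, 0.002, -0.073, 0, 0.014, 0, -1]],
])

```text
time_s: 16.38
position: [0.6627, 0.1346, 0.1478]
tcp_rot: [[-0.811, 0.215, 0.545], [0.176, 0.977, -0.124], [-0.558, -0.004, -0.83]]
force: [0.4, 0.2, -0.5]
opening: 0.999
grasp_force: 0.0
```

Run:
```python
from p import *
upd([-.006,.002,-.073,0,.014,0]); p0,R0=load(); print(R0.as_matrix())
s=telemetry.read_state(); print(s["tcp_rot"],s["joint_positions"])
p,R=gr([.653,.1335,.1465],168,35); print(p,delta(p,R))
```

```text
cmd [0.6579 0.132  0.1409] meas [0.6627 0.1346 0.1478] t 16.3833
[[-0.8013  0.2127  0.5592]
 [ 0.1741  0.9771 -0.1223]
 [-0.5724 -0.0006 -0.8199]]
[[-0.8107  0.2151  0.5445]
 [ 0.1761  0.9766 -0.1237]
 [-0.5584 -0.0044 -0.8296]] [  6.9577  33.6737 102.7181 -44.5527  15.6033 -30.3829]
[0.6635 0.1313 0.1312] [ 0.0062  0.0032  0.0748 -0.0005 -0.0002 -0.0006]
```

Run:
```python
from p import *
s=telemetry.read_state(); json.dump(dict(p=s["position"].tolist(),q=Ro.from_matrix(s["tcp_rot"]).as_quat().tolist()),open("cmd.json","w"))
p,R=gr([.653,.1335,.1465],167.8,36); print(p,delta(p,R))
```

```text
[0.6637 0.1312 0.1314] [ 0.0514 -0.0204  0.0977 -0.0009 -0.0057 -0.0001]
```

carry_out([
  [[0.01, -0.005, 0.02, 0, -0.001, 0, -1], [0.02, -0.01, 0.04, 0, -0.002, 0, -1], [0.03, -0.015, 0.06, 0, -0.004, 0, -1], [0.04, -0.02, 0.08, -0.001, -0.005, 0, -1], [0.051, -0.02, 0.098, -0.001, -0.006, 0, -1], [0.051, -0.02, 0.098, -0.001, -0.006, 0, -1], [0.051, -0.02, 0.098, -0.001, -0.006, 0, -1], [0.051, -0.02, 0.098, -0.001, -0.006, 0, -1], [0.051, -0.02, 0.098, -0.001, -0.006, 0, -1], [0.051, -0.02, 0.098, -0.001, -0.006, 0, -1]],
])

```text
time_s: 17.22
position: [0.6645, 0.1313, 0.1322]
tcp_rot: [[-0.789, 0.212, 0.577], [0.172, 0.977, -0.124], [-0.59, 0.002, -0.807]]
force: [-0.5, 0.4, 0.4]
opening: 1.0
grasp_force: 0.0
```

Run:
```python
from p import *
upd([.051,-.02,.098,-.001,-.006,0])
s=telemetry.read_state(); print(s["tcp_rot"],s["joint_positions"],s["position"]-.0187*s["tcp_rot"][:,2])
```

```text
cmd [0.6638 0.1312 0.1314] meas [0.6645 0.1313 0.1322] t 17.2167
[[-0.7887  0.2118  0.5771]
 [ 0.1718  0.9773 -0.1238]
 [-0.5903  0.0015 -0.8072]] [  6.7012  35.5237 104.6921 -65.3873  12.0805  -9.5816] [0.6537 0.1336 0.1473]
```

Good (J4 = −65°, clear of its limit). Close on the handle.

carry_out([
  [[0, 0, 0, 0, 0, 0, 1], [0, 0, 0, 0, 0, 0, 1], [0, 0, 0, 0, 0, 0, 1], [0, 0, 0, 0, 0, 0, 1], [0, 0, 0, 0, 0, 0, 1], [0, 0, 0, 0, 0, 0, 1], [0, 0, 0, 0, 0, 0, 1], [0, 0, 0, 0, 0, 0, 1], [0, 0, 0, 0, 0, 0, 1], [0, 0, 0, 0, 0, 0, 1]],
])

```text
time_s: 18.05
position: [0.6643, 0.1312, 0.1318]
tcp_rot: [[-0.789, 0.212, 0.577], [0.172, 0.977, -0.124], [-0.59, 0.001, -0.808]]
force: [0.0, 1.9, 0.9]
opening: 0.323
grasp_force: 0.0
```

carry_out([
  [[0, 0, 0, 0, 0, 0, 1], [0, 0, 0, 0, 0, 0, 1], [0, 0, 0, 0, 0, 0, 1], [0, 0, 0, 0, 0, 0, 1], [0, 0, 0, 0, 0, 0, 1], [0, 0, 0, 0, 0, 0, 1], [0, 0, 0, 0, 0, 0, 1], [0, 0, 0, 0, 0, 0, 1], [0, 0, 0, 0, 0, 0, 1], [0, 0, 0, 0, 0, 0, 1]],
])

```text
time_s: 18.88
position: [0.6643, 0.1311, 0.1318]
tcp_rot: [[-0.789, 0.212, 0.577], [0.172, 0.977, -0.124], [-0.59, 0.001, -0.808]]
force: [0.5, -2.1, -0.2]
opening: 0.1
grasp_force: 30.0
```

Run:
```python
from p import *
s=telemetry.read_state(); print(s["position"],s["force"],s["moment"],s["grasp_force"],s["opening"])
p0,R0=load(); up=R0.inv().apply([0,0,1])*.02/.15; back=R0.inv().apply([-.991,.132,0])*.1/.15
print("up 20mm",up,"back 100mm",back)
```

```text
[0.6643 0.1311 0.1318] [ 0.482  -2.0745 -0.2281] [-0.1178  0.3988 -0.195 ] 29.994688723236322 0.09992427621053532
up 20mm [-0.0786  0.0001 -0.1077] back 100mm [ 0.5367 -0.0538 -0.3915]
```

carry_out([
  [[-0.004, 0, -0.005, 0, 0, 0, 1], [-0.01, 0, -0.014, 0, 0, 0, 1], [-0.018, 0, -0.025, 0, 0, 0, 1], [-0.027, 0, -0.037, 0, 0, 0, 1], [-0.037, 0, -0.051, 0, 0, 0, 1], [-0.048, 0, -0.066, 0, 0, 0, 1], [-0.059, 0, -0.081, 0, 0, 0, 1], [-0.068, 0, -0.094, 0, 0, 0, 1], [-0.075, 0, -0.103, 0, 0, 0, 1], [-0.079, 0, -0.108, 0, 0, 0, 1]],
])

```text
time_s: 19.72
position: [0.6643, 0.1312, 0.1523]
tcp_rot: [[-0.789, 0.212, 0.577], [0.172, 0.977, -0.124], [-0.59, 0.001, -0.807]]
force: [-0.1, 0.2, -5.8]
opening: 0.101
grasp_force: 30.0
```

Run:
```python
from p import *
from rig import capture
import cv2
upd([-.079,0,-.108,0,0,0])
s=telemetry.read_state(); print(s["tcp_rot"],s["force"],s["moment"],s["joint_positions"],s["opening"],s["grasp_force"])
im=capture("wrist")[:,:,::-1]; cv2.imwrite("pics/w5.png",im)
```

```text
cmd [0.6639 0.1312 0.1514] meas [0.6643 0.1312 0.1523] t 19.7167
[[-0.7888  0.2118  0.577 ]
 [ 0.1718  0.9773 -0.1239]
 [-0.5901  0.0014 -0.8073]] [-0.0634  0.1501 -5.7642] [0.1736 0.8735 0.0152] [  6.697   33.445  104.0676 -54.9777  13.4376 -20.2543] 0.1007484225772113 30.003203535452485
```

View pics/w5.png

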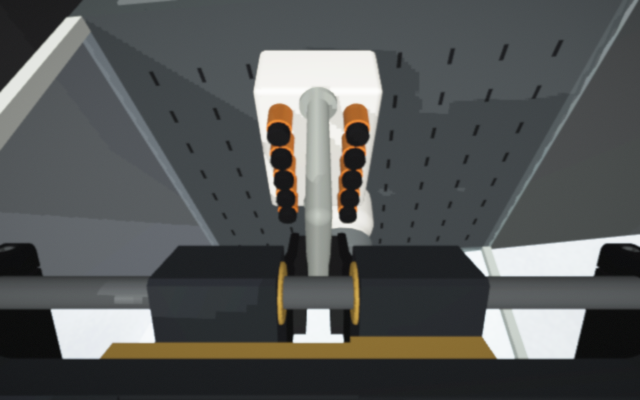

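Run:
```python
from p import *
s=telemetry.read_state(); g=np.array([.6525,.1337,.1473+.0203])
y=np.radians(-12.4); ex=np.array([np.cos(y),np.sin(y),0]); ey=np.array([-np.sin(y),np.cos(y),0])
for pitch in(-4,0,4):
    R=Ro.from_rotvec(np.radians(pitch)*ey); f=lambda a,b,c: wproj(g+R.apply(ex*a+ey*b+np.array([0,0,c-.1])),s).round(0)
    print(pitch,f(-.045,-.03,0),f(-.045,.03,0),f(-.045,-.03,.036),f(-.045,.03,.036),f(-.032,-.02,.054),f(.032,-.02,.054))
```

```text
-4 [261.  60.] [373.  61.] [253.  99.] [381.  99.] [273. 145.] [283. 228.]
0 [259.  51.] [376.  51.] [250.  94.] [384.  95.] [272. 143.] [283. 222.]
4 [256.  42.] [378.  42.] [248.  91.] [386.  91.] [271. 142.] [283. 216.]
```

carry_out([
  [[0.025, -0.003, -0.018, 0, 0, 0, 1], [0.064, -0.006, -0.047, 0, 0, 0, 1], [0.113, -0.011, -0.082, 0, 0, 0, 1], [0.17, -0.017, -0.124, 0, 0, 0, 1], [0.23, -0.023, -0.168, 0, 0, 0, 1], [0.29, -0.029, -0.212, 0, 0, 0, 1], [0.352, -0.035, -0.257, 0, 0, 0, 1], [0.414, -0.041, -0.302, 0, 0, 0, 1], [0.476, -0.048, -0.347, 0, 0, 0, 1], [0.537, -0.054, -0.392, 0, 0, 0, 1]],
])

```text
time_s: 20.6
position: [0.5662, 0.146, 0.1556]
tcp_rot: [[-0.793, 0.213, 0.57], [0.173, 0.977, -0.124], [-0.584, 0.0, -0.812]]
force: [-0.3, 0.0, -5.4]
opening: 0.101
grasp_force: 30.0
```

carry_out([
  [[0.062, -0.006, -0.045, 0, 0, 0, 1], [0.124, -0.012, -0.09, 0, 0, 0, 1], [0.186, -0.019, -0.136, 0, 0, 0, 1], [0.246, -0.025, -0.18, 0, 0, 0, 1], [0.303, -0.03, -0.221, 0, 0, 0, 1], [0.355, -0.036, -0.259, 0, 0, 0, 1], [0.4, -0.04, -0.292, 0, 0, 0, 1], [0.434, -0.043, -0.317, 0, 0, 0, 1], [0.456, -0.046, -0.333, 0, 0, 0, 1], [0.464, -0.047, -0.339, 0, 0, 0, 1]],
])

```text
time_s: 21.43
position: [0.4854, 0.1627, 0.1706]
tcp_rot: [[-0.805, 0.217, 0.552], [0.175, 0.976, -0.129], [-0.567, -0.007, -0.824]]
force: [-0.1, -0.8, -4.9]
opening: 0.102
grasp_force: 30.0
```

Run:
```python
from p import *
upd([.537,-.054,-.392,0,0,0],[.464,-.047,-.339,0,0,0])
s=telemetry.read_state(); print(s["tcp_rot"],s["force"],s["joint_positions"],s["opening"])
p0,R0=load(); print("fix+up 110mm, -y 20",delta(p0+[0,-.02,.11],R0))
```

```text
cmd [0.4789 0.1557 0.1515] meas [0.4854 0.1627 0.1706] t 21.4333
[[-0.8049  0.2171  0.5523]
 [ 0.1749  0.9761 -0.1288]
 [-0.5671 -0.0071 -0.8236]] [-0.0624 -0.8419 -4.8849] [ 15.3564  23.8842 122.6529 -81.9395  15.852   14.9915] 0.1020934189253604
fix+up 110mm, -y 20 [-0.455  -0.1297 -0.576   0.      0.      0.    ]
```

Run:
```python
from p import *
s=telemetry.read_state(); json.dump(dict(p=s["position"].tolist(),q=Ro.from_matrix(s["tcp_rot"]).as_quat().tolist()),open("cmd.json","w"))
Rg=Ro.from_matrix([[-.7888,.2118,.577],[.1718,.9773,-.1239],[-.5901,.0014,-.8073]])
print(delta(s["position"]+[0,-.01,.11],Rg))
```

```text
[-0.4275 -0.0702 -0.5954 -0.0016 -0.0045  0.0001]
```

carry_out([
  [[-0.02, -0.004, -0.03, 0, 0, 0, 1], [-0.05, -0.009, -0.07, 0, 0, 0, 1], [-0.09, -0.015, -0.13, 0, 0, 0, 1], [-0.14, -0.023, -0.2, 0, -0.001, 0, 1], [-0.2, -0.033, -0.28, -0.001, -0.002, 0, 1], [-0.26, -0.043, -0.36, -0.001, -0.003, 0, 1], [-0.32, -0.052, -0.44, -0.001, -0.003, 0, 1], [-0.37, -0.06, -0.51, -0.002, -0.004, 0, 1], [-0.41, -0.067, -0.57, -0.002, -0.004, 0, 1], [-0.43, -0.07, -0.595, -0.002, -0.0045, 0, 1]],
])

```text
time_s: 22.27
position: [0.4865, 0.1519, 0.282]
tcp_rot: [[-0.788, 0.212, 0.578], [0.173, 0.977, -0.123], [-0.591, 0.003, -0.807]]
force: [1.2, 0.2, -5.1]
opening: 0.101
grasp_force: 30.0
```

carry_out([
  [[0, 0, 0, 0, 0, 0, 1], [0, 0, 0, 0, 0, 0, 1], [0, 0, 0, 0, 0, 0, 1], [0, 0, 0, 0, 0, 0, 1], [0, 0, 0, 0, 0, 0, 1], [0, 0, 0, 0, 0, 0, 1], [0, 0, 0, 0, 0, 0, 1], [0, 0, 0, 0, 0, 0, 1], [0, 0, 0, 0, 0, 0, 1], [0, 0, 0, 0, 0, 0, 1]],
])

```text
time_s: 23.1
position: [0.4864, 0.1525, 0.2806]
tcp_rot: [[-0.789, 0.21, 0.578], [0.172, 0.978, -0.122], [-0.59, 0.003, -0.807]]
force: [-0.2, 1.2, -5.2]
opening: 0.1
grasp_force: 30.0
```

Run:
```python
from p import *
from rig import capture
import cv2
s=telemetry.read_state(); print(s["position"]-.0187*s["tcp_rot"][:,2],s["tcp_rot"],s["force"],s["joint_positions"],s["qvel"])
w=capture("wrist")[:,:,::-1]; t=capture("top"); cv2.imwrite("pics/w6.png",w); cv2.imwrite("pics/top6.png",t[:,:,::-1])
# rack front-face rows vs the level lift view: white, centre columns
for f in("pics/w5.png","pics/w6.png"):
    a=cv2.imread(f); m=(a.min(2)>185); L=m[:130,240:400]
    lab=cv2.connectedComponentsWithStats(L.astype(np.uint8)); i=1+lab[2][1:,4].argmax(); print(f,lab[2][i])
a=cv2.imread("pics/top1.png").astype(int);b=cv2.imread("pics/top6.png").astype(int)
d=(abs(a-b).max(2)>40); 
for n,(x0,y0,x1,y1) in dict(tub=(250,145,275,172),cup=(370,255,405,292),jar=(380,192,410,222),tray=(420,208,465,268),door=(128,195,165,340)).items(): print(n,d[y0:y1,x0:x1].sum())
```

```text
[0.4756 0.1548 0.2957] [[-0.7887  0.2105  0.5776]
 [ 0.1717  0.9776 -0.1217]
 [-0.5903  0.0032 -0.8072]] [-0.2064  1.2388 -5.1831] [ 13.6781   9.8967 116.9683 -37.984   24.4619 -33.1637] [ 0.1037 -0.1553 -0.0114  0.1153  0.0421 -0.1293]
pics/w5.png [  14   51  128   79 7164]
pics/w6.png [  14   51  129   79 7809]
tub 0
cup 0
jar 0
tray 0
door 2
```

```bash
python3 -c "
from rig import job; print(job.hand_in())"
```

```text
the job is handed in; nothing more can be done
None
```

The job is handed in: the door stands open at about 90°, and the arm is holding the rack still and level in front of the cabinet, its underside about 19 cm above the bench. The rack tipped by about 1.5° for a moment near the end of drawing it out, when a wrist joint reached its limit; I levelled it while raising it. The top-camera pictures show the tub, cup, jar, tray and open door unmoved.

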